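# Load the sample shuttle and index it at its notch

## Task

Load the sample shuttle: stand one of the two lidded sample cups in pocket one (one raised dot, the pocket farther from the handle), let go of it, then stand the other in pocket two (two dots). Then take the shuttle by its handle and slide it gently along its rail, to the right, until the index block's spring ball drops into the notch of the shuttle's side bar; do not run past the notch. The program finishes while still holding the handle with the shuttle resting at the notch; keep the cups upright, and leave everything else where it stands.

Things in the scene. Friction and masses are not known exactly. Their poses are not given: they have to be found in the camera images.
- cup_a: lidded sample cup, 48 high over its lid, lid diameter 39; origin at the centre of its underside, z up. Its body tapers from diameter 31 at the foot to 36 at 39 above the foot: grip it there, between 15 and 39 above the foot (fingers then meet it about 34 to 35 wide and stay clear of the shuttle when it stands in a pocket). 30 g. The two cups are alike and interchangeable.
- cup_b: the second cup, the same as cup_a in every way.
- rail: fixed aluminium bed of the shuttle, 80 x 310 x 12, with a 30 high end plate at each end; origin under its centre on the worktop, y along the rail (roughly to the robot's left), x across it away from the robot, z up. Its yaw varies by up to about 0.15 rad. A 40 x 80 extension at its near side carries the index block.
- shuttle: white block 60 x 150 x 20, top 38 over the worktop, slides along the rail; origin under its centre, axes as the rail's. Starts at the left end; the notch comes after 55 to 120 mm to the right, before the end stop. Friction about 1 N; in the last 4 mm the ball pulls the shuttle on into the notch (up to 6 N), past the notch it holds back as hard, fading over 4 mm. If the grip slackens within 3 mm of the notch, the ball centres it.
- pocket_one (a point): centre of the floor of pocket one, z up. Round pocket, diameter 37, 12 deep, in the shuttle block; floor 26 above the worktop. Marked by one raised dot beside it; 106 from the handle's centre. A standing cup's foot rests on the floor.
- pocket_two (a point): the same for pocket two, marked by two raised dots, between pocket one and the handle; 53 from either.
- handle_mid (a point): centre of the handle, 58 above the worktop; axes as the rail's. The handle is a black upright block on the shuttle's left end (+y of the rail), fixed to it: 16 across the rail, 24 along it, from 38 to 74 above the worktop, with a 4 high foot 22 x 30. Best pinched from above, across the rail: the neighbouring cup leaves little room along it.
- notch (a point): centre of the 8 wide notch in the steel bar along the shuttle's near side (-x of the rail), 30 above the worktop. It moves with the shuttle; axes as the rail's.
- ball_line (a point): centre line of the spring ball (diameter 10) in the index block, at the face of the shuttle's bar; axes as the rail's. The shuttle is at the notch when notch and this point have the same y in the rail's frame; before that the notch lies to the left (+y).
- index_block: fixed dark steel block, 22 x 30 x 28, standing on the bed's near side, top 40 above the worktop; holds the spring ball. Where it is clamped along the rail varies. Origin at the middle of its underside, at its face toward the shuttle.
- timer: bystander, leave alone: small white lab timer, 62 x 62 x 18, lying flat between the cups' starting areas; origin under its centre.
- forceps: bystander, leave alone: steel forceps, 131 long, 16 wide, 10 high, lying near the front edge; origin under its centre.
- marker: bystander, leave alone: capped marker pen, 135 long, 17 thick, lying at the right in front of the analyser; origin under its centre.
- stain_bottle: bystander, leave alone: brown round bottle, diameter 48, 105 high, standing behind the right end of the rail; origin under its centre.
- cover_slips: bystander, leave alone: small carton, 46 x 66 x 30, behind the left end of the rail; origin under its centre.
There are look-alikes about, which are no part of the job. What is shaped like the cup_a but orange or yellow is not meant.

How it is judged:
By the outcome, as a careful person would: the job done as asked, in the order asked, and still so for the second after the job is handed in, while the arm keeps its last pose, push and grip.
It also fails if it takes over 58 s, if anything falls off the work surface, if the arm or the gripper's body presses on something with over 40 N, if the wrist force passes 120 N, or if a joint passes its speed limit or range.

## Robot

A 6-joint arm with a two-finger parallel gripper is mounted at the origin on a cart in front of the work surface, level with it; the furniture and walls round the work are solid. World frame = base frame: x ahead of the robot, y to its left, z up, the work surface at z = 0. Lengths are in m, angles in rad, forces in N, time in s.
With the tool pointing down it reaches from about 0.35 to 0.975 m from the base axis. Payload 4.9 kg.
Tool frame: the origin (TCP) lies midway between the tips of the shut fingers; the grasp point (between the pads) lies 19 mm behind it; z points along the fingers, y is the line along which they close (so a half turn about z gives the same grasp; the last joint's range is limited). The gripper opens to 85 mm and grips with 20 to 120 N. Pads are 22 mm wide; open, the fingers measure 114 mm over their backs; the gripper's body (76 mm by 85 mm) begins 54 mm behind the grasp point. The pads swing forward as they close: fully open they stand 13 mm farther back than shut.
Start: joints at [-1.286, 0.053, 1.613, -0, 1.476, -0.119], TCP at [0.246, -0.575, 0.231] pointing down, gripper open.
Joint ranges: [-3.01, 3.01], [-1.01, 2.22], [0.06, 2.58], [-1.02, 4.17], [0.09, 2.62], [-3.14, 3.14]. Speed limits (rad/s): [2.57, 2.57, 3.14, 3.14, 3.14, 3.14].

## Interface

Orientations are given as a unit quaternion [w, x, y, z].
In Python, from plant import state, grab_frame, camera_info, job_done, spot_in, masks_of, pinpoint gives the robot as it stands.
- The arm moves only by the shell command python3 -m handwheel 'ROWS' [OPENING]. ROWS is JSON, a list that holds one entry, the list of rows, each a list of 6 numbers: the shift along the world's x, y, z in m, then the turn, a rotation vector about the world's x, y, z in degrees. In form: [[[tx, ty, tz, ax, ay, az], ...]]. A call has 1 to 20 rows; each row shifts and turns the commanded pose from where the row before left it; what a row does not reach is not made up. A row lasts 1/12 s, in which the tool goes at most 41.7 mm and 7.16 degrees, less where a joint would pass 70% of its speed; a pose out of reach is approached as far as the arm can. A call is refused whole if a number of a shift passes 0.0417 or a number of a turn 7.16, either way. A call with a gripper value outside its range is refused whole. OPENING is the opening, from 0 (shut) to 1 (fully open), set as the call begins (- or left out, the last holds). The fingers move at their own pace and stop on an object; the grip force is fixed at half the most. Time passes only in rows, so rows that do not move let the fingers close. It gives the time, the measured TCP pose, the force, the opening and the grip force at its end, in the units of the state.
- state(): the state, without advancing time (a new reading comes with each control period).
- grab_frame(name): name is "side" or "top" or "wrist"; returns (picture, depth): 420x560x3 uint8, blue, green, red; 420x560 float32, m along the optical axis (not along the pixel's ray), 0 where there is no reading.
- camera_info(name): a dict with "fx", "fy", "cx", "cy" (pixels), "T" (4x4, takes a point from camera to world coordinates). Camera axes: x right, y up, looking along -z (the intrinsics and any distortion apply to the point x, -y, -z); pixel columns grow to the right and rows downward; lengths in m; the calibration is good to about 2 mm. A picture is of the moment at which its call begins: read the wrist's pose just before it. camera_info takes no time and is no camera call; for the wrist camera it gives the pose at the moment of the call.
- job_done(): hands the job in; it is judged then, once.
Trained networks look in the newest picture that a camera, given by its name, has taken for a name from the list of things; names that differ only in an ending like _2 or _b are one class to them, and where a whole thing is asked for, a point or a joint stands for the part that bears it (a point fixed in the world has none). Each returns a list of dicts, best first, with "conf" (0 to 1); they miss things now and then, are a little off and sometimes report something else, mostly with a low value. They report only what shows in the picture. A call takes as long as a camera call. They do not tell look-alikes from the thing itself.
- spot_in(camera, thing): "box" ([left, top, width, height] in pixels, round what is visible of it).
- masks_of(camera, thing): "region" (420x560 bool, what is visible of it) and "box" ([left, top, width, height] in pixels, round what is visible of it).
- pinpoint(camera, thing): "position" ([column, row] in pixels: a listed point, or the origin of a listed thing).
The state is a dict: "time": time; "joint_pos": joint angles; "joint_vel": joint speeds; "joint_efforts": joint torques, N m; "tool_pos": TCP position; "tool_rot": TCP orientation; "contact_force": force on the tool from outside, world axes, zero at the start; "ft_torque": the same for the moment, N m; "gripper_width": opening from 0.0 (shut) to 1.0 (fully open); "grasp_force": force on a finger pad.
Only numpy, scipy, OpenCV 4.12 (cv2) and the standard library are available. Lean on these libraries where they do the work, as an engineer would, in place of code of your own. Each camera call takes 0.05 s, during which the arm holds its last target. There are 200 camera calls.

## Working session

There is one attempt and no reset: what is moved stays moved. The work goes in short steps, Python scripts to look and compute and a shell command to move; the robot and the scene stay as the last step left them, time stands still between calls to the robot, and variables do not carry over. Pictures are saved under pics/ and viewed, at most 11 in all, crops included, and the job is handed in when it is done.

```bash
mkdir -p pics; cat > h.py <<'E'
import numpy as np, cv2
from plant import *
def world(cam,px,d=None,z=None,ci=None):
    c=ci or camera_info(cam);T=np.array(c["T"]);u,v=px
    r=np.array([(u-c["cx"])/c["fx"],-(v-c["cy"])/c["fy"],-1.0])
    if d is not None: return (T@np.r_[r*d,1])[:3]
    w=T[:3,:3]@r; return T[:3,3]+w*(z-T[2,3])/w[2]
E
python3 - <<'E'
from h import *
print(state())
ims=[]
for c in("top","side"):
    im,d=grab_frame(c);cv2.imwrite(f"pics/{c}0.png",im)
    ci=camera_info(c);print(c,{k:np.round(v,3).tolist() for k,v in ci.items()})
    for t,z in(("cup_a",0),("pocket_one",.026),("pocket_two",.026),("handle_mid",.058),("notch",.03),("ball_line",.03),("index_block",0),("rail",0),("timer",0),("forceps",0),("marker",0),("stain_bottle",0),("cover_slips",0)):
        for r in pinpoint(c,t)[:5]:
            p=r["position"];print(c,t,round(r["conf"],2),np.round(p,1),np.round(world(c,p,z=z),4))
E
```

```text
{'time': 0.0, 'joint_pos': array([-1.28597533e+00,  5.33499278e-02,  1.61426937e+00,  3.85580228e-05,
        1.47600814e+00, -1.18991964e-01]), 'joint_vel': array([-0.00011708, -0.00072882, -0.00044681,  0.00101891,  0.00038567,
       -0.00171029]), 'joint_efforts': array([-3.87090504e-04, -3.93686986e+01, -3.70177853e+01, -2.86489876e-04,
        7.02702440e-03, -1.02645845e-05]), 'tool_pos': array([ 0.24542103, -0.57413168,  0.23008203]), 'tool_rot': array([-1.01548447e-03,  9.79685900e-01,  2.00535536e-01, -6.51351297e-05]), 'contact_force': array([ 0.18395899,  0.36595147, -0.29425356]), 'ft_torque': array([ 0.03795797, -0.00904734, -0.04245492]), 'grasp_force': 0.0, 'gripper_width': 1.0000466324741695}
top {'fx': 441.994, 'fy': 441.994, 'cx': 264.977, 'cy': 209.638, 'T': [[-0.021, 0.997, -0.076, 0.458], [-1.0, -0.021, 0.006, -0.109], [0.005, 0.076, 0.997, 1.298], [0.0, 0.0, 0.0, 1.0]]}
top cup_a 0.73 [196.2 258.9] [0.4167 0.0864 0.    ]
top cup_a 0.66 [168.7 239.9] [0.4737 0.1662 0.    ]
top cup_a 0.5 [171.4 210.4] [0.5601 0.1579 0.    ]
top cup_a 0.44 [290.5 250.4] [ 0.4355 -
[... 1673 characters left out ...]
 ]
side handle_mid 0.55 [274.5 260.7] [0.5005 0.0163 0.058 ]
side notch 0.95 [253.6 268. ] [0.5434 0.0273 0.03  ]
side ball_line 0.8 [263.  254.6] [ 0.549  -0.0198  0.03  ]
side index_block 0.65 [244.2 253.9] [ 0.6067 -0.0343  0.    ]
side index_block 0.47 [271.5 262.1] [ 0.5394 -0.0386  0.    ]
side rail 0.86 [260.  249.1] [ 0.5849 -0.0661  0.    ]
side timer 0.57 [326.1 287.1] [ 0.4027 -0.0227  0.    ]
side forceps 0.73 [319.  339.3] [0.3568 0.1095 0.    ]
side marker 0.45 [391.7 210.2] [ 0.3762 -0.3643  0.    ]
side stain_bottle 0.83 [234.3 202.3] [ 0.745 -0.204  0.   ]
side cover_slips 0.84 [159.5 279.7] [0.7139 0.123  0.    ]
side cover_slips 0.18 [246.2 252.8] [ 0.6049 -0.0398  0.    ]
```

View pics/top0.png

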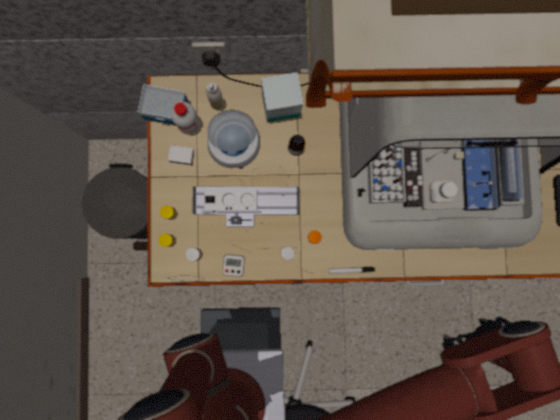

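View pics/side0.png

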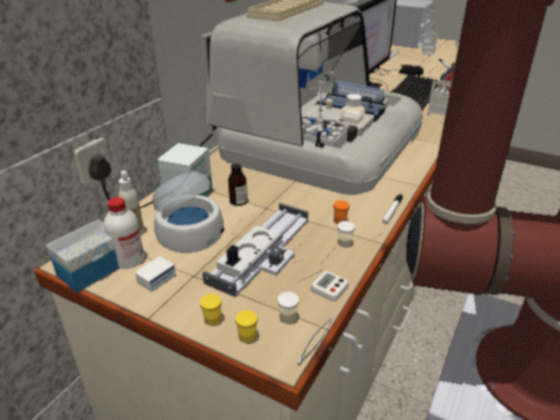

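Top view: the white-lidded cups are at (193,255) and (288,254). Their look-alikes are yellow at (167,212) and (166,240), and orange at (314,237). The shuttle is at (230,200), with its handle at (210,199). I choose the two white cups and check them in a close crop.

```bash
python3 - <<'E'
from h import *
im,d=grab_frame("top")
cv2.imwrite("pics/crop1.png",cv2.resize(im[175:290,140:330],None,fx=4,fy=4,interpolation=cv2.INTER_CUBIC))
c=camera_info("top");T=np.array(c["T"])
v,u=np.mgrid[:420,:560];P=np.stack([(u-c["cx"])/c["fx"]*d,-(v-c["cy"])/c["fy"]*d,-d],-1)@T[:3,:3].T+T[:3,3]
for n,(a,b) in dict(A=(193,255),B=(288,254)).items():
    w=(abs(u-a)<16)&(abs(v-b)<16)&(d>0)
    m=w&(P[...,2]>.04)&(P[...,2]<.06); q=P[m]
    print(n,m.sum(),"table",np.median(P[w][:,2]).round(4),"mean",q.mean(0).round(4),"mid",((q.min(0)+q.max(0))/2).round(4),np.ptp(q,0).round(4))
    px=np.argwhere(m).mean(0)[::-1];print(world("top",px,z=.048).round(4), im[int(px[1]),int(px[0])])
E
```

```text
A 153 table 0.0007 mean [0.4326 0.0919 0.0484] mid [0.4336 0.0921 0.048 ] [0.0366 0.0368 0.0143]
[0.4326 0.092  0.048 ] [155 159 164]
B 146 table 0.0007 mean [ 0.4293 -0.1762  0.0487] mid [ 0.4293 -0.1751  0.0477] [0.0339 0.0367 0.0121]
[ 0.4293 -0.1762  0.048 ] [155 159 164]
```

View pics/crop1.png

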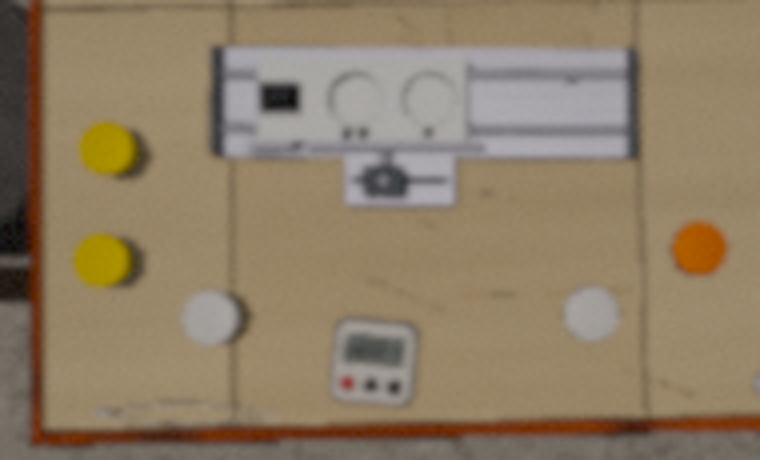

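The crop confirms two white cups: left one at crop (212,318), right one at (591,313). Pocket one (one dot) is at crop (428,103), pocket two at (355,100), and the handle at (280,97). I'll move above the right cup.

```bash
python3 -m handwheel '[[[0.004,0.0285,0,0,0,6.7],[0.004,0.0285,0,0,0,6.7],[0.004,0.0285,0,0,0,6.7],[0.004,0.0285,0,0,0,6.7],[0.006,0.0285,0,0,0,6.7],[0.006,0.0285,0,0,0,6.7],[0.02,0.0285,0,0,0,6.7],[0.02,0.0285,0,0,0,6.7],[0.02,0.0285,0,0,0,6.7],[0.02,0.0285,0,0,0,6.7],[0.02,0.0285,0,0,0,0],[0.02,0.0285,0,0,0,0],[0.02,0.0285,0,0,0,0],[0.016,0.0275,0,0,0,0],[0,0,0,0,0,0],[0,0,0,0,0,0]]]' 0.75
cat >> h.py <<'E'
def wpts(names,save=None,cam="wrist"):
    s=state();ci=camera_info(cam);im,d=grab_frame(cam)
    if save: cv2.imwrite(save,im)
    print("tcp",s["tool_pos"].round(4),"yaw_y",np.degrees(yawy(s)).round(2))
    out={}
    for t,z in names:
        for r in pinpoint(cam,t)[:3]:
            p=r["position"];w=world(cam,p,z=z,ci=ci);out.setdefault(t,w)
            print(t,round(r["conf"],2),np.round(p,1),w.round(4))
    return im,d,ci,out
def yawy(s):
    w,x,y,z=s["tool_rot"];return np.arctan2(1-2*(x*x+z*z),2*(x*y-w*z))
E
python3 - <<'E'
from h import *
print(state()["joint_pos"].round(3))
wpts([("cup_a",0),("pocket_one",.026),("pocket_two",.026),("handle_mid",.058)],"pics/w1.png")
E
```

```text
time: 2.78
tool_pos: [0.4301, -0.1756, 0.2314]
tool_rot: [0.0, 0.705, 0.709, -0.0]
contact_force: [-0.1, -0.5, 0.2]
gripper_width: 0.75
grasp_force: 0.0
[-0.548 -0.348  1.972 -0.     1.518 -0.554]
tcp [ 0.4301 -0.1756  0.2314] yaw_y 0.33
cup_a 0.92 [315.3 234.8] [ 0.475  -0.2575  0.    ]
cup_a 0.69 [281.5 179.2] [ 0.4272 -0.1778  0.    ]
pocket_one 0.83 [423.5  90. ] [ 0.5858 -0.0695  0.026 ]
pocket_two 0.93 [431.3  29.7] [ 0.5847 -0.0106  0.026 ]
```

View pics/w1.png

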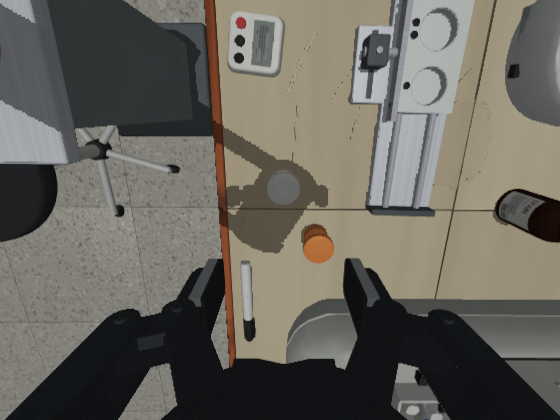

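Wrist view: the white cup is under the gripper at (283,187), with the orange look-alike at (318,244). The pockets are at (428,86) (one dot) and (436,30) (two dots). I'll refine the cup and rail positions using depth.

```bash
cat >> h.py <<'E'
def cloud(d,c):
    T=np.array(c["T"]);v,u=np.mgrid[:420,:560]
    return np.stack([(u-c["cx"])/c["fx"]*d,-(v-c["cy"])/c["fy"]*d,-d],-1)@T[:3,:3].T+T[:3,3]
def lid(P,d,x,y,zt=.048,r=.03):
    m=(d>0)&(np.hypot(P[...,0]-x,P[...,1]-y)<r)&(abs(P[...,2]-zt)<.004)
    q=P[m][:,:2].astype(np.float32);(c,rad)=cv2.minEnclosingCircle(q);print("lid",m.sum(),np.round(c,4),round(rad,4),q.mean(0).round(4),"z",P[m][:,2].mean().round(4))
E
python3 - <<'E'
from h import *
ci=camera_info("wrist");im,d=grab_frame("wrist");P=cloud(d,ci)
print(np.array(ci["T"]).round(3).tolist())
lid(P,d,.4285,-.177)
for cam in("wrist","top"):
    if cam=="top": ci=camera_info("top");im,d=grab_frame("top");P=cloud(d,ci)
    m=(d>0)&(abs(P[...,0]-.58)<.09)&(abs(P[...,1]+.03)<.2)&(abs(P[...,2]-.038)<.0025)
    n,l,st,_=cv2.connectedComponentsWithStats(m.astype(np.uint8));k=1+st[1:,4].argmax();q=P[l==k][:,:2].astype(np.float32)
    print(cam,st[k],cv2.minAreaRect(q))
    m=(d>0)&(abs(P[...,0]-.58)<.09)&(abs(P[...,1]+.06)<.2)&(abs(P[...,2]-.0125)<.004)
    print("bed",cv2.minAreaRect(P[m][:,:2].astype(np.float32)))
E
```

```text
[[1.0, 0.001, -0.001, 0.429], [-0.0, 0.948, 0.318, -0.096], [0.001, -0.318, 0.948, 0.375], [0.0, 0.0, 0.0, 1.0]]
lid 856 [ 0.4291 -0.1784] 0.0194 [ 0.4291 -0.1777] z 0.0497
wrist [ 388    0   87  119 4470] ((0.5759066343307495, -0.04644865542650223), (0.11243129521608353, 0.07954622060060501), 88.92720031738281)
bed ((0.5660911798477173, -0.09736090153455734), (0.11435925215482712, 0.23285749554634094), 2.335725784301758)
top [201 189  59  24 578] ((0.5823182463645935, -0.01774265617132187), (0.16567634046077728, 0.06619586050510406), 88.74247741699219)
bed ((0.5673193335533142, -0.037612661719322205), (0.3368341028690338, 0.11662460118532181), 89.52438354492188)
```

```bash
python3 -m handwheel '[[[-0.001,-0.0025,-0.015,0,0,-0.7],[0,0,-0.03,0,0,-0.7],[0,0,-0.03,0,0,0],[0,0,-0.03,0,0,0],[0,0,-0.03,0,0,0],[0,0,-0.03,0,0,0],[0,0,-0.025,0,0,0],[0,0,-0.015,0,0,0],[0,0,-0.013,0,0,0],[0,0,0,0,0,0],[0,0,0,0,0,0]]]'
python3 -m handwheel '[[[0,0,0,0,0,0],[0,0,0,0,0,0],[0,0,0,0,0,0],[0,0,0,0,0,0],[0,0,0,0,0,0],[0,0,0,0,0,0],[0,0,0,0,0,0],[0,0,0,0,0,0]]]' 0.2
```

```text
time: 4.05
tool_pos: [0.4279, -0.1794, 0.0128]
tool_rot: [-0.001, 0.715, 0.699, -0.0]
contact_force: [0.1, 0.5, -0.6]
gripper_width: 0.754
grasp_force: 0.0
time: 4.72
tool_pos: [0.4297, -0.1801, 0.015]
tool_rot: [0.001, 0.715, 0.699, 0.0]
contact_force: [-0.1, -0.4, 6.0]
gripper_width: 0.38
grasp_force: 59.7
```

```bash
python3 -m handwheel '[[[0,0,0.01,0,0,0],[0,0,0.02,0,0,0],[0,0,0.03,0,0,0],[0.01,0,0.03,0,0,0],[0.02,0,0.02,0,0,0],[0.02,0,0,0,0,0],[0.02,0,0,0,0,0],[0.02,0.005,0,0,0,0],[0.02,0.005,0,0,0,0],[0.02,0.005,0,0,0,0],[0.02,0.005,0,0,0,0],[0,0,0,0,0,0],[0,0,0,0,0,0]]]'
python3 - <<'E'
from h import *
im,d,ci,o=wpts([("pocket_one",.026),("pocket_two",.026),("handle_mid",.058),("notch",.03),("ball_line",.03)],"pics/w2.png")
P=cloud(d,ci);p=state()["tool_pos"]
m=(d>0)&(abs(P[...,0]-.58)<.09)&(abs(P[...,1]+.01)<.12)&(abs(P[...,2]-.038)<.0025)
n,l,st,_=cv2.connectedComponentsWithStats(m.astype(np.uint8));k=1+st[1:,4].argmax();print(cv2.minAreaRect(P[l==k][:,:2].astype(np.float32)))
m=(d>0)&(np.hypot(P[...,0]-p[0],P[...,1]-p[1])<.03);print("cup",m.sum(),np.percentile(P[m],[1,50,99],0).round(4))
wpts([("pocket_one",.026),("pocket_two",.026),("handle_mid",.058)],None,"top")
E
```

```text
time: 5.8
tool_pos: [0.5789, -0.1589, 0.1236]
tool_rot: [-0.0, 0.714, 0.7, -0.0]
contact_force: [-0.4, 0.4, 0.2]
gripper_width: 0.386
grasp_force: 59.7
tcp [ 0.5789 -0.1589  0.1236] yaw_y -1.2
pocket_one 0.93 [289.8  93.3] [ 0.5855 -0.0632  0.026 ]
pocket_one 0.58 [239.5  45. ] [ 0.5488 -0.0292  0.026 ]
pocket_two 0.84 [287.2  16.7] [ 0.5844 -0.012   0.026 ]
ball_line 0.75 [235.1  48.5] [ 0.546  -0.0322  0.03  ]
((0.5661454200744629, -0.05356764793395996), (0.09762498736381531, 0.09866117686033249), 89.26995086669922)
cup 27715 [[ 0.5513 -0.1774  0.0126]
 [ 0.5783 -0.147   0.1923]
 [ 0.6049 -0.1373  0.2225]]
tcp [ 0.5779 -0.1594  0.1234] yaw_y -1.3
pocket_one 0.94 [247.7 200.9] [ 0.581  -0.0678  0.026 ]
pocket_two 0.6 [231.2 201.4] [ 0.5805 -0.0201  0.026 ]
handle_mid 0.89 [213.3 195.7] [0.5946 0.0278 0.058 ]
```

View pics/w2.png

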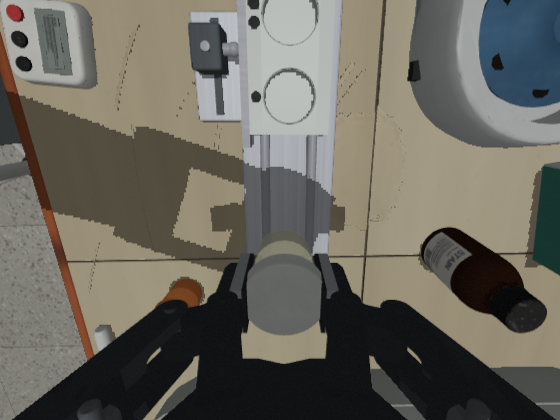

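Wrist view: the cup is held upright at (285,285). Pocket one (single dot) is at (289,95), pocket two at (289,15), and the index block at (210,45). I'll fit the pocket rims and the held lid with depth.

```bash
cat >> h.py <<'E'
def hole(P,d,x,y):
    # floor+wall pixels of a pocket, cut by the z=.036 plane: rays through rim -> project pixels to z=.038
    m=(d>0)&(np.hypot(P[...,0]-x,P[...,1]-y)<.03)&(P[...,2]<.0355)&(P[...,2]>.02)
    n,l,st,_=cv2.connectedComponentsWithStats(m.astype(np.uint8));k=1+st[1:,4].argmax();return l==k
def holefit(d,ci,x,y):
    P=cloud(d,ci);m=hole(P,d,x,y);c,_=cv2.findContours(m.astype(np.uint8),0,1)
    e=max(c,key=len)[:,0].astype(float)
    T=np.array(ci["T"]);r=np.stack([(e[:,0]-ci["cx"])/ci["fx"],-(e[:,1]-ci["cy"])/ci["fy"],-np.ones(len(e))],-1)@T[:3,:3].T
    q=(T[:3,3]+r*((.038-T[2,3])/r[:,2:]))[:,:2].astype(np.float32);print("hole",m.sum(),[np.round(v,4) for v in cv2.fitEllipse(q)],np.round(cv2.minEnclosingCircle(q)[0],4))
E
python3 - <<'E'
from h import *
ci=camera_info("wrist");im,d=grab_frame("wrist");P=cloud(d,ci);p=state()["tool_pos"]
holefit(d,ci,.5855,-.064);holefit(d,ci,.585,-.012)
m=(d>0)&(np.hypot(P[...,0]-p[0],P[...,1]-p[1])<.03)
im2=im.copy()
# lid pixels: column through image centre of the lid
for v in range(230,335,8): print(v,P[v,285].round(4),im[v,285])
gray=P[305,:,:];print([ (u,P[300,u].round(3).tolist()) for u in range(240,332,10)])
# rail edges: steep pixels per row: bed points z~.012
m=(abs(P[...,2]-.0125)<.003)&(d>0)&(abs(P[...,0]-.585)<.06)&(P[...,1]<-.09)&(P[...,1]>-.15)
ys=P[m][:,1];xs=P[m][:,0]
for a in np.arange(-.15,-.09,.01):
    k=(ys>a)&(ys<a+.01); 
    if k.sum()>50: print(round(a,3),xs[k].min().round(4),xs[k].max().round(4))
m=(abs(P[...,2]-.038)<.002)&(d>0)&(P[...,1]>-.095);ys=P[m][:,1];xs=P[m][:,0]
for a in np.arange(-.09,0,.01):
    k=(ys>a)&(ys<a+.01)&(abs(xs-.585)<.06)
    if k.sum()>50: print("sh",round(a,3),np.percentile(xs[k],[.5,99.5]).round(4))
E
```

```text
hole 2094 [array([ 0.5844, -0.0666]), array([0.0362, 0.0363]), np.float64(52.1201)] [ 0.5844 -0.0665]
hole 1998 [array([ 0.5858, -0.0174]), array([0.0273, 0.0384]), np.float64(88.2738)] [ 0.5859 -0.0137]
230 [ 0.5792 -0.1424  0.1116] [89 91 90]
238 [ 0.5791 -0.1413  0.1253] [81 90 90]
246 [ 0.579  -0.1412  0.1353] [113 129 132]
254 [ 0.579 -0.138  0.15 ] [90 92 91]
262 [ 0.579  -0.1387  0.1561] [90 92 91]
270 [ 0.5789 -0.1418  0.1576] [ 99 101 100]
278 [ 0.5788 -0.1457  0.1576] [97 99 98]
286 [ 0.5787 -0.1497  0.1576] [97 99 98]
294 [ 0.5787 -0.1534  0.1582] [ 98 100  99]
302 [ 0.5786 -0.1576  0.1581] [ 99 101  99]
310 [ 0.5785 -0.1624  0.1575] [ 99 102 100]
318 [ 0.5784 -0.167   0.1572] [ 99 101 100]
326 [ 0.5783 -0.1707  0.158 ] [96 99 97]
334 [ 0.5782 -0.1749  0.1585] [100 104 104]
[(240, [0.56, -0.152, 0.164]), (250, [0.563, -0.156, 0.158]), (260, [0.567, -0.156, 0.158]), (270, [0.572, -0.157, 0.158]), (280, [0.576, -0.157, 0.158]), (290, [0.581, -0.157, 0.158]), (300, [0.585, -0.157, 0.158]), (310, [0.59, -0.157, 0.158]), (320, [0.594, -0.156, 0.159]), (330, [0.596, -0.148, 0.17])]
-0.15 0.543 0.6224
-0.14 0.5425 0.6222
-0.13 0.5434 0.623
-0.12 0.5432 0.6233
-0.11 0.5438 0.6232
-0.1 0.5438 0.6238
sh -0.09 [0.5484 0.6139]
sh -0.08 [0.5485 0.614 ]
sh -0.07 [0.5487 0.6143]
sh -0.06 [0.549  0.6147]
sh -0.05 [0.5271 0.6148]
sh -0.04 [0.5349 0.6149]
sh -0.03 [0.5297 0.6152]
sh -0.02 [0.5347 0.6156]
sh -0.01 [0.5503 0.616 ]
```

```bash
python3 -m handwheel '[[[0.0055,0.015,0,0,0,-0.2],[0,0.025,0,0,0,0],[0,0.025,0,0,0,0],[0,0.0165,-0.01,0,0,0],[0,0.01,-0.02,0,0,0],[0,0,-0.015,0,0,0],[0,0,-0.013,0,0,0],[0,0,0,0,0,0],[0,0,0,0,0,0],[0,0,0,0,0,0]]]'
python3 - <<'E'
from h import *
im,d,ci,o=wpts([("pocket_one",.026),("pocket_two",.026),("handle_mid",.058)])
cv2.imwrite("pics/w3.png",im)
P=cloud(d,ci);p=state()["tool_pos"];print(state()["contact_force"])
holefit(d,ci,.586,-.0135)
m=(d>0)&(abs(P[...,0]-p[0])<.004)&(abs(P[...,1]-p[1])<.03)&(P[...,2]>p[2]-.02)&(P[...,2]<p[2]+.045)
q=P[m];o=q[:,2]>p[2]+.032;print("lid z",np.median(q[o,2]),"ymax",q[o,1].max(), "ymin",q[o,1].min())
E
```

```text
time: 7.18
tool_pos: [0.5847, -0.0683, 0.0662]
tool_rot: [0.001, 0.716, 0.698, 0.0]
contact_force: [-0.5, -0.1, 0.3]
gripper_width: 0.38
grasp_force: 59.7
tcp [ 0.5847 -0.0683  0.0662] yaw_y -1.5
pocket_one 0.87 [283.1 234.1] [ 0.5842 -0.0662  0.026 ]
pocket_two 0.9 [284.7 156.4] [ 0.5866 -0.013   0.026 ]
handle_mid 0.75 [280.9  55.1] [0.586 0.039 0.058]
handle_mid 0.71 [285.1 155.3] [ 0.5868 -0.0078  0.058 ]
[ 1.24359813  0.23305554 -0.02827579]
hole 3015 [array([ 0.5858, -0.013 ]), array([0.0361, 0.0363]), np.float64(70.6673)] [ 0.5858 -0.0131]
lid z 0.10072509647073194 ymax -0.04706961516483226 ymin -0.08622770014028015
```

View pics/w3.png

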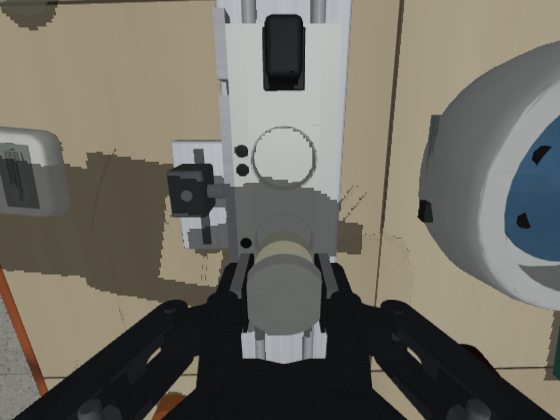

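Wrist view: the cup hangs over pocket one (one dot at (246,243)), and pocket two (two dots) is free at (284,157). The handle is at (284,45). I'll lower the cup.

```bash
python3 -m handwheel '[[[0,0,-0.008,0,0,0],[0,0,-0.006,0,0,0],[0,0,-0.004,0,0,0],[0,0,-0.003,0,0,0],[0,0,-0.002,0,0,0],[0,0,0,0,0,0],[0,0,0,0,0,0]]]'
```

```text
time: 7.97
tool_pos: [0.5841, -0.0677, 0.0422]
tool_rot: [-0.0, 0.716, 0.698, -0.0]
contact_force: [-0.9, 0.2, -1.4]
gripper_width: 0.383
grasp_force: 59.7
```

```bash
python3 -m handwheel '[[[0,0,-0.001,0,0,0],[0,0,-0.001,0,0,0],[0,0,0,0,0,0],[0,0,0,0,0,0]]]'
```

```text
time: 8.3
tool_pos: [0.5845, -0.0678, 0.0411]
tool_rot: [0.0, 0.716, 0.698, 0.0]
contact_force: [-1.6, 0.3, 4.0]
gripper_width: 0.383
grasp_force: 60.1
```

```bash
python3 -m handwheel '[[[0,0,0,0,0,0],[0,0,0,0,0,0],[0,0,0,0,0,0],[0,0,0,0,0,0],[0,0,0.004,0,0,0],[0,0,0.01,0,0,0],[0,0,0.025,0,0,0],[0,0,0.03,0,0,0],[0,0,0.03,0,0,0],[0,0,0.03,0,0,0],[0,0,0.01,0,0,0],[0,0,0,0,0,0]]]' 0.62
python3 - <<'E'
from h import *
im,d=grab_frame("wrist");ci=camera_info("wrist");P=cloud(d,ci);p=state()["tool_pos"];print(p)
lid(P,d,.5845,-.067,zt=.075)
holefit(d,ci,.586,-.0135)
im,d=grab_frame("top");ci=camera_info("top");P=cloud(d,ci);lid(P,d,.4326,.092)
E
```

```text
time: 9.3
tool_pos: [0.5865, -0.0683, 0.1845]
tool_rot: [0.004, 0.716, 0.698, 0.002]
contact_force: [0.4, -0.5, -0.7]
gripper_width: 0.624
grasp_force: 0.0
[ 0.58503478 -0.06795161  0.18128445]
lid 1289 [ 0.5819 -0.0658] 0.0193 [ 0.5819 -0.0652] z 0.0725
hole 1241 [array([ 0.584 , -0.0125]), array([0.0371, 0.0401]), np.float64(169.2978)] [ 0.5823 -0.0114]
lid 76 [0.4323 0.0981] 0.017 [0.4323 0.0992] z 0.0483
```

```bash
python3 -m handwheel '[[[-0.01,0.01,0.01,0,0,0],[-0.02,0.02,0.01,0,0,0],[-0.025,0.025,0,0,0,0],[-0.025,0.025,0,0,0,0],[-0.025,0.025,0,0,0,0],[-0.025,0.025,0,0,0,0],[-0.015,0.02,0,0,0,0],[-0.008,0.009,0,0,0,0],[0,0,0,0,0,0],[0,0,0,0,0,0],[0,0,0,0,0,0]]]' 0.75
python3 - <<'E'
from h import *
im,d=grab_frame("wrist");ci=camera_info("wrist");P=cloud(d,ci);print(state()["tool_pos"],np.degrees(yawy(state())))
lid(P,d,.4326,.091);cv2.imwrite("pics/w4.png",im)
m=(d>0)&(np.hypot(P[...,0]-.4326,P[...,1]-.091)<.012);print(im[m].mean(0))
E
```

```text
time: 10.32
tool_pos: [0.4314, 0.0906, 0.1985]
tool_rot: [-0.0, 0.716, 0.698, -0.001]
contact_force: [0.3, -0.6, -0.2]
gripper_width: 0.749
grasp_force: 0.0
[0.4315797  0.09045919 0.19877186] -1.5315395043330169
lid 1033 [0.4322 0.0908] 0.0195 [0.4321 0.0913] z 0.0499
[33.72783719 32.31666092 30.91479821]
```

View pics/w4.png

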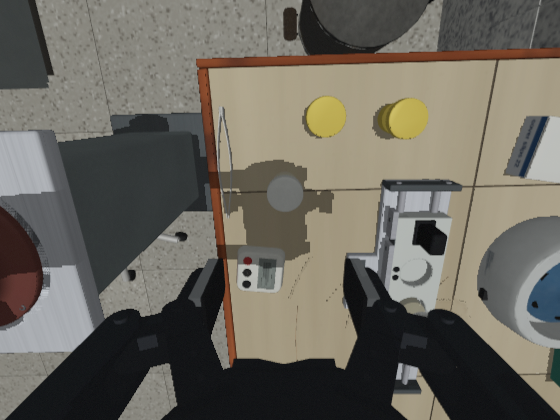

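The second white cup (in shadow) is at (285,192). The yellow look-alikes are at (326,117) and (404,118), and the first cup stands in its pocket at (408,315). I'll descend and grasp the second cup.

```bash
python3 -m handwheel '[[[0.0005,0.0005,-0.015,0,0,0],[0,0,-0.03,0,0,0],[0,0,-0.03,0,0,0],[0,0,-0.03,0,0,0],[0,0,-0.03,0,0,0],[0,0,-0.025,0,0,0],[0,0,-0.015,0,0,0],[0,0,-0.0105,0,0,0],[0,0,0,0,0,0],[0,0,0,0,0,0]]]' 0.65
python3 -m handwheel '[[[0,0,0,0,0,0],[0,0,0,0,0,0],[0,0,0,0,0,0],[0,0,0,0,0,0],[0,0,0,0,0,0],[0,0,0,0,0,0],[0,0,0,0,0,0]]]' 0.2
python3 -m handwheel '[[[0,0,0.01,0,0,0],[0,0,0.02,0,0,0],[0,0,0.03,0,0,0],[0.01,-0.01,0.03,0,0,0],[0.02,-0.02,0.02,0,0,0],[0.02,-0.02,0,0,0,0],[0.02,-0.02,0,0,0,0],[0.02,-0.02,0,0,0,0],[0.02,-0.01,0,0,0,0],[0.02,-0.002,0,0,0,0],[0.02,-0.002,0,0,0,0],[0.003,0,0,0,0,0],[0,0,0,0,0,0],[0,0,0,0,0,0],[0,0,0,0,0,0]]]'
python3 - <<'E'
from h import *
print(state()["tool_pos"])
im,d=grab_frame("wrist");ci=camera_info("wrist");P=cloud(d,ci);p=state()["tool_pos"];print(p,np.degrees(yawy(state())))
m=(d>0)&(abs(P[...,0]-p[0])<.004)&(abs(P[...,1]-p[1])<.03)
q=P[m];o=(q[:,2]>p[2]+.031)&(q[:,2]<p[2]+.037);print("lid z",np.median(q[o,2]),"y",q[o,1].max(),q[o,1].min())
cv2.imwrite("pics/w5.png",im)
for r in pinpoint("wrist","handle_mid"): print(r, world("wrist",r["position"],z=.058,ci=ci))
E
```

```text
time: 11.2
tool_pos: [0.432, 0.0913, 0.0138]
tool_rot: [-0.0, 0.716, 0.698, -0.0]
contact_force: [0.4, -1.1, -0.0]
gripper_width: 0.653
grasp_force: 0.0
time: 11.78
tool_pos: [0.4332, 0.0918, 0.0157]
tool_rot: [0.001, 0.716, 0.698, 0.001]
contact_force: [-1.1, -0.1, 6.4]
gripper_width: 0.383
grasp_force: 59.6
time: 13.03
tool_pos: [0.5835, -0.0118, 0.1237]
tool_rot: [-0.0, 0.716, 0.698, -0.0]
contact_force: [-1.0, -1.0, -0.3]
gripper_width: 0.386
grasp_force: 59.7
[ 0.58348915 -0.01180221  0.12369822]
[ 0.58351055 -0.0118363   0.12374664] -1.4396121082515128
lid z 0.15782204709861297 y 0.006658815404137708 -0.03175289267600785
{'position': [286.6, 154.6], 'conf': 0.57} [0.58669633 0.04108347 0.058     ]
```

```bash
python3 -m handwheel '[[[0.002,-0.0005,-0.01,0,0,0],[0,0,-0.02,0,0,0],[0,0,-0.015,0,0,0],[0,0,-0.012,0,0,0],[0,0,0,0,0,0],[0,0,0,0,0,0],[0,0,-0.008,0,0,0],[0,0,-0.006,0,0,0],[0,0,-0.004,0,0,0],[0,0,-0.003,0,0,0],[0,0,-0.002,0,0,0],[0,0,-0.001,0,0,0],[0,0,0,0,0,0],[0,0,0,0,0,0]]]'
```

```text
time: 14.3
tool_pos: [0.5867, -0.0127, 0.043]
tool_rot: [0.0, 0.716, 0.698, 0.0]
contact_force: [-0.7, 0.6, -0.6]
gripper_width: 0.385
grasp_force: 59.7
```

```bash
python3 -m handwheel '[[[0,0,-0.001,0,0,0],[0,0,-0.001,0,0,0],[0,0,-0.0005,0,0,0],[0,0,0,0,0,0],[0,0,0,0,0,0]]]'
```

```text
time: 14.72
tool_pos: [0.587, -0.0128, 0.0417]
tool_rot: [0.0, 0.716, 0.698, 0.0]
contact_force: [-2.7, 0.4, 6.3]
gripper_width: 0.385
grasp_force: 60.3
```

```bash
python3 -m handwheel '[[[0,0,0,0,0,0],[0,0,0,0,0,0],[0,0,0,0,0,0],[0,0,0,0,0,0],[0,0,0.004,0,0,0],[0,0,0.01,0,0,0],[0,0,0.025,0,0,0],[0,0,0.03,0,0,0],[0,0,0.03,0,0,0],[0,0,0.02,0,0,0],[0,0,0.005,0,0,0],[0,0,0,0,0,0],[0,0,0,0,0,0],[0,0,0,0,0,0]]]' 0.62
python3 - <<'E'
from h import *
im,d,ci,o=wpts([("handle_mid",.058),("notch",.03),("ball_line",.03)],"pics/w6.png")
P=cloud(d,ci)
lid(P,d,.5858,-.013,zt=.075);lid(P,d,.5844,-.066,zt=.075,r=.025);lid(P,d,.587,.040,zt=.075,r=.02)
m=(d>0)&(abs(P[...,2]-.075)<.003)&(abs(P[...,0]-.587)<.02)&(abs(P[...,1]-.042)<.018);print(cv2.minAreaRect(P[m][:,:2].astype(np.float32)))
E
```

```text
time: 15.88
tool_pos: [0.5853, -0.0125, 0.1621]
tool_rot: [-0.001, 0.716, 0.698, -0.001]
contact_force: [-0.3, 0.1, 0.6]
gripper_width: 0.62
grasp_force: 0.0
tcp [ 0.5853 -0.0125  0.1621] yaw_y -1.46
handle_mid 0.82 [282.2 148.3] [0.5848 0.0405 0.058 ]
notch 0.89 [243.9 160.4] [0.5478 0.0268 0.03  ]
ball_line 0.74 [248.1 217.5] [ 0.548  -0.0311  0.03  ]
lid 1552 [ 0.5858 -0.0139] 0.0196 [ 0.5859 -0.0129] z 0.0756
lid 1307 [ 0.5845 -0.0661] 0.0196 [ 0.5841 -0.0646] z 0.0755
lid 601 [0.5868 0.0397] 0.013 [0.587  0.0403] z 0.0748
((0.5871251821517944, 0.03983606770634651), (0.023597687482833862, 0.015880681574344635), 87.94548797607422)
```

View pics/w6.png

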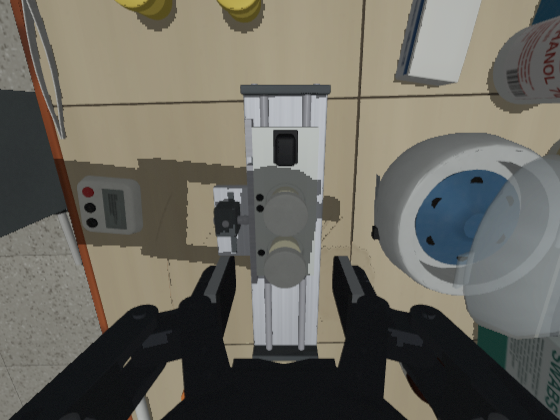

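Both cups stand in their pockets at (285,213) and (287,265), and the handle is at (286,147). I'll check the notch-to-ball distance closely.

```bash
python3 - <<'E'
from h import *
for c in("wrist","top","side"):
    im,d,ci,o=wpts([("notch",.03),("ball_line",.03)],None,c)
a=cv2.imread("pics/w3.png")[50:250,165:255];b=cv2.imread("pics/w6.png")[120:260,205:275]
a=cv2.resize(a,None,fx=3,fy=3,interpolation=2);b=cv2.resize(b,(300,600),interpolation=2)
cv2.imwrite("pics/crop2.png",np.hstack([a,b]))
E
```

```text
tcp [ 0.5857 -0.0126  0.1626] yaw_y -1.46
notch 0.9 [241.1 161.8] [0.5455 0.0254 0.03  ]
ball_line 0.91 [248.  217.7] [ 0.5484 -0.0315  0.03  ]
tcp [ 0.5863 -0.0127  0.1636] yaw_y -1.46
notch 0.96 [215.6 212.5] [0.5491 0.0249 0.03  ]
ball_line 0.39 [234.  211.1] [ 0.552 -0.028  0.03 ]
ball_line 0.37 [249.1 199.3] [ 0.5851 -0.072   0.03  ]
tcp [ 0.5865 -0.0127  0.1642] yaw_y -1.46
notch 0.56 [251.3 270.4] [0.5435 0.036  0.03  ]
ball_line 0.53 [262.7 254.4] [ 0.5499 -0.02    0.03  ]
```

View pics/crop2.png

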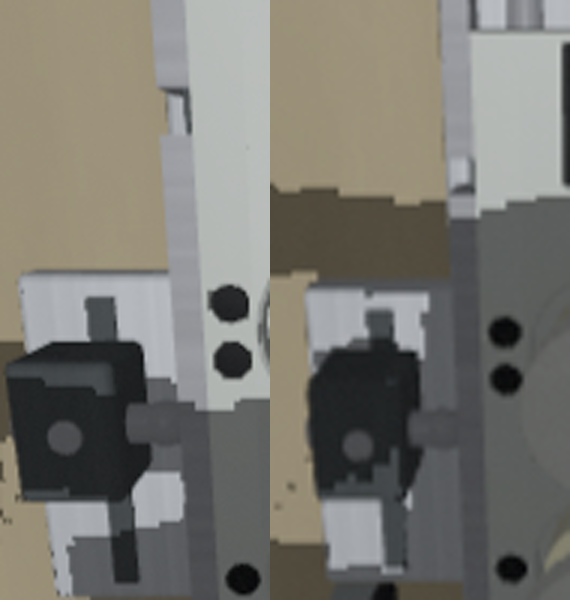

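The crop shows the notch in the bar at crop row ~112 (left) and ~174 (right), and the plunger at rows ~424 and ~428.

```bash
python3 - <<'E'
from h import *
im,d=grab_frame("wrist");ci=camera_info("wrist");P=cloud(d,ci)
T0=np.array(ci["T"]);s=state();
print("bar z",[P[r,c].round(4).tolist() for r in(150,154,158,160,162,166,170,175) for c in(248,)])
print("plunger",[P[r,244].round(4).tolist() for r in(212,215,218,220,222,225,228)])
print("joint",s["tool_pos"].round(4))
th=lambda y:y*np.cos(.028)
tn=np.array([.027,1]);tn/=np.linalg.norm(tn)
for n,tcp,nt,bl in(("w6",[.5853,-.0125,.1621],(249,160.6),(245,219.9)),("w3",[.5847,-.0683,.0662],(224.3,87.5),(222,191.3))):
    c=dict(ci);T=T0.copy();T[:3,3]+=np.array(tcp)-s["tool_pos"];c["T"]=T
    for zn in(.034,.036):
        a=world("wrist",nt,z=zn,ci=c);
        for zb in (.030,.034):
            b=world("wrist",bl,z=zb,ci=c);print(n,zn,zb,a.round(4),b.round(4),"dist",((a-b)[:2]@tn).round(4))
E
```

```text
bar z [[0.5551, 0.0371, 0.0394], [0.5549, 0.0336, 0.0401], [0.5514, 0.0261, 0.0139], [0.5511, 0.0239, 0.013], [0.5511, 0.022, 0.0138], [0.554, 0.0223, 0.039], [0.554, 0.0189, 0.0409], [0.5536, 0.014, 0.04]]
plunger [[0.5434, -0.0315, 0.0142], [0.5459, -0.0285, 0.0323], [0.5461, -0.0308, 0.0348], [0.5462, -0.0323, 0.0365], [0.546, -0.0345, 0.0363], [0.5423, -0.0466, 0.0139], [0.5418, -0.0507, 0.0124]]
joint [ 0.5866 -0.0127  0.1644]
w6 0.034 0.03 [0.5537 0.0271 0.034 ] [ 0.5452 -0.0336  0.03  ] dist 0.0609
w6 0.034 0.034 [0.5537 0.0271 0.034 ] [ 0.5458 -0.0321  0.034 ] dist 0.0594
w6 0.036 0.03 [0.5539 0.0274 0.036 ] [ 0.5452 -0.0336  0.03  ] dist 0.0612
w6 0.036 0.034 [0.5539 0.0274 0.036 ] [ 0.5458 -0.0321  0.034 ] dist 0.0597
w3 0.034 0.03 [0.5536 0.0276 0.034 ] [ 0.5457 -0.0336  0.03  ] dist 0.0614
w3 0.034 0.034 [0.5536 0.0276 0.034 ] [ 0.5466 -0.0325  0.034 ] dist 0.0603
w3 0.036 0.03 [0.5539 0.0274 0.036 ] [ 0.5457 -0.0336  0.03  ] dist 0.0612
w3 0.036 0.034 [0.5539 0.0274 0.036 ] [ 0.5466 -0.0325  0.034 ] dist 0.0601
```

```bash
python3 -m handwheel '[[[0.0005,0.0125,0,0,0,-0.2],[0,0.02,0,0,0,0],[0,0.02,-0.008,0,0,0],[0,0,-0.02,0,0,0],[0,0,-0.03,0,0,0],[0,0,-0.03,0,0,0],[0,0,-0.018,0,0,0],[0,0,-0.011,0,0,0],[0,0,0,0,0,0],[0,0,0,0,0,0],[0,0,0,0,0,0]]]' 0.5
python3 - <<'E'
from h import *
im,d=grab_frame("wrist");ci=camera_info("wrist");P=cloud(d,ci)
m=(d>0)&(abs(P[...,2]-.075)<.003)&(abs(P[...,0]-.587)<.02)&(abs(P[...,1]-.042)<.018);print(state()["tool_pos"],cv2.minAreaRect(P[m][:,:2].astype(np.float32)))
E
```

```text
time: 17.5
tool_pos: [0.5885, 0.04, 0.0492]
tool_rot: [0.001, 0.717, 0.697, 0.001]
contact_force: [0.1, -0.3, -0.5]
gripper_width: 0.5
grasp_force: 0.0
[0.5887362  0.03984413 0.04953995] ((0.58124178647995, 0.040313854813575745), (0.028378132730722427, 0.02418111264705658), 0.5636762976646423)
```

```bash
python3 -m handwheel '[[[-0.001,0,-0.002,0,0,0],[0,0,0,0,0,0],[0,0,0,0,0,0],[0,0,0,0,0,0],[0,0,0,0,0,0],[0,0,0,0,0,0],[0,0,0,0,0,0],[0,0,0,0,0,0]]]' 0.0
python3 - <<'E'
from h import *
s=state();print(s["tool_pos"],s["contact_force"],s["ft_torque"],np.degrees(yawy(s)))
E
```

```text
time: 18.22
tool_pos: [0.5875, 0.0397, 0.0465]
tool_rot: [0.001, 0.717, 0.697, 0.001]
contact_force: [5.3, -0.5, 5.5]
gripper_width: 0.177
grasp_force: 60.9
[0.58746414 0.03972343 0.04654222] [ 5.29958442 -0.48576108  5.53249889] [ 0.02417459 -0.63691669  0.23110443] -1.6583976683173745
```

```bash
python3 -m handwheel '[[[0.001,0,0.001,0,0,0],[0,0,0,0,0,0],[0,-0.001,0,0,0,0],[0,-0.002,0,0,0,0],[-0.0001,-0.003,0,0,0,0],[-0.0001,-0.003,0,0,0,0],[-0.0001,-0.003,0,0,0,0],[-0.0001,-0.003,0,0,0,0],[-0.0001,-0.003,0,0,0,0],[-0.0001,-0.003,0,0,0,0],[-0.0001,-0.003,0,0,0,0],[-0.0001,-0.003,0,0,0,0],[-0.0001,-0.003,0,0,0,0],[-0.0001,-0.003,0,0,0,0],[-0.0001,-0.003,0,0,0,0],[-0.0001,-0.003,0,0,0,0],[-0.0001,-0.002,0,0,0,0],[0,-0.001,0,0,0,0],[0,0,0,0,0,0],[0,0,0,0,0,0]]]'
python3 - <<'E'
from h import *
s=state();print(s["tool_pos"],s["contact_force"])
im,d,ci,o=wpts([("notch",.03),("ball_line",.03),("handle_mid",.058)],"pics/w7.png")
P=cloud(d,ci);lid(P,d,.5845,-.055,zt=.075,r=.025)
wpts([("notch",.03),("ball_line",.03)],None,"top")
E
```

```text
time: 19.88
tool_pos: [0.5864, -0.0026, 0.0466]
tool_rot: [0.001, 0.717, 0.697, 0.0]
contact_force: [6.0, -0.6, 3.4]
gripper_width: 0.181
grasp_force: 60.8
[ 0.58639755 -0.00263635  0.04657973] [ 6.04496723 -0.59791581  3.42550443]
tcp [ 0.5864 -0.0026  0.0466] yaw_y -1.67
notch 0.62 [223.1 272.1] [ 0.5476 -0.0151  0.03  ]
ball_line 0.92 [227.4 296.1] [ 0.5486 -0.0329  0.03  ]
handle_mid 0.27 [ 26.1 262.3] [0.4543 0.0102 0.058 ]
handle_mid 0.19 [226.5 296.9] [ 0.555  -0.0138  0.058 ]
lid 487 [ 0.5847 -0.0408] 0.0118 [ 0.5849 -0.0389] z 0.074
tcp [ 0.5864 -0.0026  0.0466] yaw_y -1.67
notch 0.55 [229.7 210.7] [ 0.5534 -0.0156  0.03  ]
ball_line 0.52 [234.8 211.9] [ 0.5496 -0.0302  0.03  ]
```

```bash
python3 - <<'E'
import cv2
b=cv2.imread("pics/w7.png")[245:325,180:260];cv2.imwrite("pics/crop3.png",cv2.resize(b,None,fx=7,fy=7,interpolation=2))
E
```

```text
(no output)
```

View pics/crop3.png

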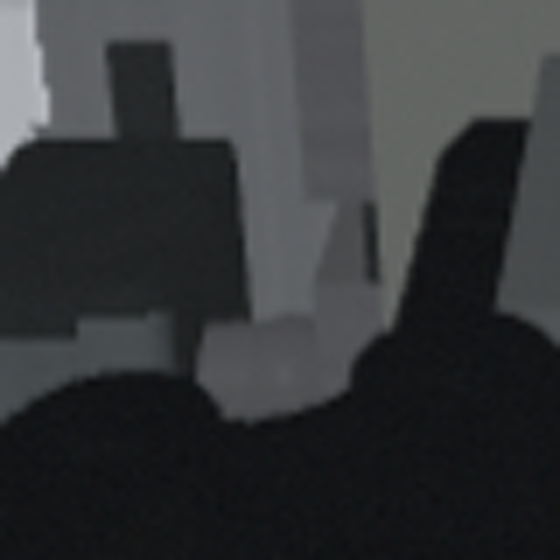

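The notch is at crop row ~241 and the plunger at ~368. Allowing for parallax, about 17 mm remains. I'll go on slowly.

```bash
python3 -m handwheel '[[[0,-0.001,0,0,0,0],[0,-0.002,0,0,0,0],[-0.0001,-0.002,0,0,0,0],[0,-0.002,0,0,0,0],[-0.0001,-0.002,0,0,0,0],[0,-0.001,0,0,0,0],[0,0,0,0,0,0],[0,0,0,0,0,0]]]'
for i in 1 2; do echo; done
python3 -m handwheel '[[[0,-0.0005,0,0,0,0],[0,-0.0005,0,0,0,0],[0,0,0,0,0,0]]]'
python3 -m handwheel '[[[0,-0.0005,0,0,0,0],[0,-0.0005,0,0,0,0],[0,0,0,0,0,0]]]'
python3 -m handwheel '[[[0,-0.0005,0,0,0,0],[0,-0.0005,0,0,0,0],[0,0,0,0,0,0]]]'
```

```text
time: 20.9
tool_pos: [0.5862, -0.0126, 0.0466]
tool_rot: [0.001, 0.717, 0.697, 0.0]
contact_force: [5.9, -0.4, 4.3]
gripper_width: 0.174
grasp_force: 60.8


time: 21.15
tool_pos: [0.5861, -0.0134, 0.0466]
tool_rot: [0.001, 0.717, 0.697, 0.0]
contact_force: [5.4, -0.3, 1.8]
gripper_width: 0.181
grasp_force: 60.4
time: 21.4
tool_pos: [0.5861, -0.0144, 0.0466]
tool_rot: [0.001, 0.717, 0.697, 0.0]
contact_force: [5.2, 0.5, -0.1]
gripper_width: 0.175
grasp_force: 60.4
time: 21.65
tool_pos: [0.5861, -0.0154, 0.0466]
tool_rot: [0.001, 0.717, 0.697, 0.0]
contact_force: [5.9, 0.3, 4.0]
gripper_width: 0.171
grasp_force: 61.1
```

```bash
python3 -m handwheel '[[[0,-0.0005,0,0,0,0],[0,0,0,0,0,0],[0,0,0,0,0,0]]]' | egrep 'pos|force:'
python3 -m handwheel '[[[0,-0.0005,0,0,0,0],[0,0,0,0,0,0],[0,0,0,0,0,0]]]'| egrep 'pos|force:'
python3 -m handwheel '[[[0,-0.0005,0,0,0,0],[0,0,0,0,0,0],[0,0,0,0,0,0]]]'| egrep 'pos|force:'
python3 -m handwheel '[[[0,-0.0005,0,0,0,0],[0,0,0,0,0,0],[0,0,0,0,0,0]]]'| egrep 'pos|force:'
```

```text
tool_pos: [0.5861, -0.016, 0.0466]
contact_force: [4.3, 0.3, 1.8]
grasp_force: 60.4
tool_pos: [0.5861, -0.0166, 0.0466]
contact_force: [4.8, -0.5, 1.7]
grasp_force: 60.5
tool_pos: [0.586, -0.0172, 0.0466]
contact_force: [5.3, -1.3, 2.5]
grasp_force: 60.7
tool_pos: [0.586, -0.0179, 0.0466]
contact_force: [5.1, -1.5, 2.1]
grasp_force: 60.7
```

```bash
for k in 1; do python3 -m handwheel '[[[0,-0.0005,0,0,0,0],[0,0,0,0,0,0],[0,0,0,0,0,0],[0,0,0,0,0,0]]]' | egrep 'pos|force:'; done
python3 -m handwheel '[[[0,-0.0005,0,0,0,0],[0,0,0,0,0,0],[0,0,0,0,0,0],[0,0,0,0,0,0]]]'| egrep 'pos|force:'
python3 - <<'E'
from h import *
s=state();print(s["tool_pos"],s["contact_force"])
im,d,ci,o=wpts([("notch",.03),("ball_line",.03)],"pics/w8.png")
wpts([("notch",.03),("ball_line",.03)],None,"top");wpts([("notch",.03),("ball_line",.03)],None,"side")
E
```

```text
tool_pos: [0.586, -0.0187, 0.0466]
contact_force: [5.8, -3.2, 2.8]
grasp_force: 60.7
tool_pos: [0.586, -0.0194, 0.0465]
contact_force: [4.9, -3.4, 3.0]
grasp_force: 60.7
[ 0.58595363 -0.01941417  0.04652539] [ 4.92239879 -3.40742575  2.95870706]
tcp [ 0.586  -0.0194  0.0465] yaw_y -1.66
notch 0.64 [223.7 271.7] [ 0.5475 -0.0317  0.03  ]
ball_line 0.62 [225.5 273.8] [ 0.5485 -0.0333  0.03  ]
tcp [ 0.586  -0.0194  0.0466] yaw_y -1.66
notch 0.65 [234.3 211.7] [ 0.5502 -0.0288  0.03  ]
ball_line 0.5 [235.4 266.1] [ 0.3949 -0.0295  0.03  ]
tcp [ 0.586  -0.0195  0.0465] yaw_y -1.67
notch 0.98 [265.5 251.7] [ 0.5494 -0.0309  0.03  ]
ball_line 0.47 [266.9 251.1] [ 0.5478 -0.0341  0.03  ]
```

```bash
python3 -m handwheel '[[[0,-0.0005,0,0,0,0],[0,0,0,0,0,0],[0,0,0,0,0,0],[0,0,0,0,0,0]]]' | egrep 'pos|force:'
python3 -m handwheel '[[[0,-0.0005,0,0,0,0],[0,0,0,0,0,0],[0,0,0,0,0,0],[0,0,0,0,0,0]]]'| egrep 'pos|force:'
```

```text
tool_pos: [0.586, -0.0196, 0.0466]
contact_force: [5.4, -1.5, 2.5]
grasp_force: 60.7
tool_pos: [0.5859, -0.0201, 0.0465]
contact_force: [4.8, -2.4, 4.2]
grasp_force: 60.8
```

```bash
python3 -m handwheel '[[[0,-0.0003,0,0,0,0],[0,0,0,0,0,0],[0,0,0,0,0,0],[0,0,0,0,0,0]]]' | egrep 'pos|force:'
python3 -m handwheel '[[[0,-0.0003,0,0,0,0],[0,0,0,0,0,0],[0,0,0,0,0,0],[0,0,0,0,0,0]]]'| egrep 'pos|force:'
python3 -c "
from h import *
import cv2
im,d=grab_frame('wrist');s=state();print(s['time'],s['tool_pos'],s['contact_force'])
cv2.imwrite('pics/crop4.png',cv2.resize(im[245:325,180:260],None,fx=7,fy=7,interpolation=2))"
```

```text
tool_pos: [0.586, -0.0203, 0.0466]
contact_force: [4.5, -2.9, 3.8]
grasp_force: 60.8
tool_pos: [0.5859, -0.0206, 0.0466]
contact_force: [5.0, -2.2, 3.7]
grasp_force: 60.8
25.15 [ 0.58592669 -0.02059527  0.04653224] [ 4.66281679 -2.24962807  3.564472  ]
```

View pics/crop4.png

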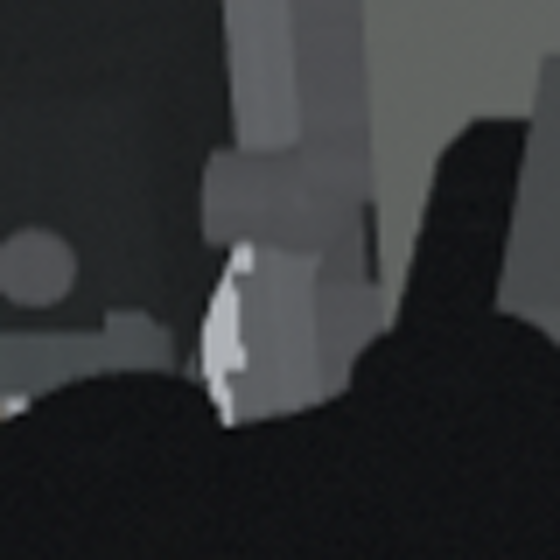

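The plunger is now at crop rows 148–248 and the notch at 200–283. The ball is essentially over the notch apart from parallax, which I'll calculate exactly.

```bash
python3 - <<'E'
from h import *
ci=camera_info("wrist");tn=np.array([-.027*-1,1]);tn/=np.linalg.norm(tn)
for zb in(.037,.038,.039):
    n=world("wrist",(180+335/7,245+241/7),z=zb,ci=ci)
    b=world("wrist",(180+300/7,245+198/7),z=.03,ci=ci);print(zb,n.round(4),b.round(4),"remain",((n-b)[:2]@tn).round(4))
im,d=grab_frame("wrist");P=cloud(d,ci)
print([P[r,180+330//7].round(4).tolist() for r in range(250,264,3)],[(r,P[r,180+250//7].round(4).tolist()) for r in range(262,284,2)])
E
python3 -m handwheel '[[[0,-0.0003,0,0,0,0],[0,0,0,0,0,0],[0,0,0,0,0,0],[0,0,0,0,0,0]]]' | egrep 'pos|force:'
python3 -m handwheel '[[[0,-0.0003,0,0,0,0],[0,0,0,0,0,0],[0,0,0,0,0,0],[0,0,0,0,0,0]]]'| egrep 'pos|force:'
```

```text
0.037 [ 0.5513 -0.0342  0.037 ] [ 0.5468 -0.034   0.03  ] remain -0.0001
0.038 [ 0.5515 -0.0335  0.038 ] [ 0.5468 -0.034   0.03  ] remain 0.0006
0.039 [ 0.5517 -0.0329  0.039 ] [ 0.5468 -0.034   0.03  ] remain 0.0012
[[0.553, -0.0135, 0.0388], [0.5528, -0.0154, 0.0387], [0.5527, -0.0172, 0.0392], [0.5526, -0.0189, 0.0395], [0.5522, -0.0213, 0.0388]] [(262, [0.5381, -0.0348, 0.0135]), (264, [0.5377, -0.0369, 0.0125]), (266, [0.5374, -0.0386, 0.0122]), (268, [0.5425, -0.0297, 0.0307]), (270, [0.5433, -0.0291, 0.0341]), (272, [0.5435, -0.0298, 0.0353]), (274, [0.5432, -0.0314, 0.0349]), (276, [0.5434, -0.0322, 0.0359]), (278, [0.5431, -0.0338, 0.0356]), (280, [0.5424, -0.0364, 0.0336]), (282, [0.5361, -0.0513, 0.0125])]
tool_pos: [0.5859, -0.0207, 0.0466]
contact_force: [5.6, -1.5, 3.0]
grasp_force: 60.8
tool_pos: [0.5859, -0.0208, 0.0466]
contact_force: [5.2, -1.2, 3.1]
grasp_force: 60.8
```

```bash
python3 -m handwheel '[[[0,-0.0003,0,0,0,0],[0,0,0,0,0,0],[0,0,0,0,0,0],[0,0,0,0,0,0]]]' | egrep 'pos|force:'
python3 -m handwheel '[[[0,-0.0002,0,0,0,0],[0,0,0,0,0,0],[0,0,0,0,0,0],[0,0,0,0,0,0],[0,0,0,0,0,0]]]'| egrep 'pos|force:'
```

```text
tool_pos: [0.5859, -0.0208, 0.0465]
contact_force: [5.1, 0.2, 3.3]
grasp_force: 60.8
tool_pos: [0.5859, -0.0208, 0.0466]
contact_force: [4.7, 1.0, 4.5]
grasp_force: 60.8
```

The tool stays at y = -0.0208 while the force passes through zero, so the ball is in the notch. I'll take off the residual push, check the cups, and hand in.

```bash
python3 -m handwheel '[[[0,0.0002,0,0,0,0],[0,0,0,0,0,0],[0,0,0,0,0,0],[0,0,0,0,0,0],[0,0,0,0,0,0],[0,0,0,0,0,0]]]'
python3 - <<'E'
from h import *
im,d=grab_frame("side");c=camera_info("side");P=cloud(d,c)
for x,y in((.5842,-.0735),(.5828,-.1265)): lid(P,d,x,y,zt=.074,r=.025)
s=state();print(s["time"],s["tool_pos"],s["contact_force"],s["gripper_width"]);print(job_done())
E
```

```text
time: 27.12
tool_pos: [0.5859, -0.0209, 0.0466]
tool_rot: [0.0, 0.717, 0.697, 0.0]
contact_force: [6.2, -0.4, 3.8]
gripper_width: 0.174
grasp_force: 60.8
lid 24 [ 0.5809 -0.0784] 0.0166 [ 0.5846 -0.0769] z 0.075
lid 92 [ 0.5797 -0.128 ] 0.0205 [ 0.5777 -0.1314] z 0.0751
27.1667 [ 0.58593405 -0.02086269  0.04655068] [ 4.26641236 -0.79825212  3.08979814] 0.17656338126576335
the job is handed in; nothing more can be done
None
```

The job is handed in at 27 s: both white cups stand in the shuttle (pocket one filled first, then pocket two), and the gripper still holds the handle with the shuttle resting in the notch; the judge's result was not shown.

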